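Lock the floating top of a vibration isolator with its transit pin

ROBOT

A 6-joint arm with a two-finger parallel gripper is mounted at the origin on a cart in front of the work surface, level with it; the furniture and walls round the work are solid. World frame = base frame: x ahead of the robot, y to its left, z up, the work surface at z = 0. Lengths are in mm, angles in rad, forces in N, time in s.
With the tool pointing down it reaches from about 275 to 875 mm from the base axis. Payload 12.5 kg.
Tool frame: the origin (TCP) lies on the centre line of the jaws, within the pads' length; the fingertips stand 17 mm ahead of it and the grasp point (between the pads) lies 2 mm behind it (arm.tip_extent is the distance from the TCP to the fingertips, in mm); z points along the fingers, y is the line along which they close (so a half turn about z gives the same grasp; the last joint's range is limited). The gripper opens to 85 mm and grips with 20 to 120 N. Pads are 22 mm wide; open, the fingers measure 114 mm over their backs; the gripper's body (76 mm by 85 mm) begins 54 mm behind the grasp point. The pads swing forward as they close: fully open they stand 13 mm farther back than shut.
Start: joints at [1.086, 0.351, 1.652, -0, 1.139, -0.085], TCP at [214.047, 506.625, 248.29] pointing down, gripper open.
Joint ranges: [-2.75, 2.75], [-0.79, 2.1], [0.01, 2.65], [-1.57, 4.71], [0.07, 3.14], [-2.87, 2.87]. Speed limits (rad/s): [2.22, 2.22, 2.79, 3.14, 3.14, 3.14].

INTERFACE

Orientations are given as a unit quaternion [x, y, z, w].
In Python, from station import arm gives the robot as it stands.
- The arm moves only by the tool servo_tool, never from a script. Its argument "series" is a list of rows, each an object with "gripper": the closure, from 0 (fully open) to 1 (shut); "linear": the shift along the tool's x, y, z in m, a list of three; "roll": the turn about the tool's z in degrees. In form: [{"gripper": gripper, "linear": [x, y, z], "roll": roll}, ...]. A call has 1 to 10 rows; each row is the pose to reach, as a shift and turn from the pose commanded when the call began, along the tool's axes at that moment; what a row does not reach only later rows make up. A row lasts 1/8 s, in which the tool goes at most 62.5 mm and 10.7 degrees, less where a joint would pass 70% of its speed; a pose out of reach is approached as far as the arm can. A call with a gripper value outside its range is refused whole. The fingers move at their own pace and stop on an object; "force" is the grip in N (left out, the last holds). Time passes only in rows, so rows that repeat a pose let the fingers close. It gives the time, the measured TCP pose, the force, the opening and the grip force at its end, in the units of the state.
- arm.read_state(): the state, without advancing time (a new reading comes with each control period).
- arm.read_camera(name): name is "scene" or "side" or "wrist"; returns a dict with "img" (384x512x3 uint8, red, green, blue), "K" (3x3 intrinsics, pixels), "world_from_camera" (4x4, takes a point from camera to world coordinates). Camera axes: x right, y down, z forward; pixel columns grow to the right and rows downward; lengths in mm; the calibration is good to about 2 mm. A picture is of the moment at which its call begins. There is no depth.
- arm.sign_off(): hands the job in; it is judged then, once.
The state is a dict: "time": time; "q": joint angles; "joint_vel": joint speeds; "tau": joint torques, N m; "tool_pos": TCP position; "eef_rot": TCP orientation; "force": force on the tool from outside, world axes, zero at the start; "torque": the same for the moment, N m; "finger_gap": finger opening in mm; "gripper_force": force on a finger pad.
Only numpy, scipy, OpenCV 4.12 (cv2) and the standard library are available. Lean on these libraries where they do the work, as an engineer would, in place of code of your own. Each camera call takes 0.05 s, during which the arm holds its last target. There are 200 camera calls.

TASK

Lock the floating top of the vibration isolator for transport: take the lock pin (the round knurled grip, not the T-bar levelling key) out of its park socket, put it through the bushing in the floating top, and, pressing only gently, work the pin and the top about until you feel it drop into the hidden bore of the plate below. Push it fully home, flange on the top, let go, and leave the levelling key in its socket and the two dishes standing on the top.

Things in the scene. Friction and masses are not known exactly. Their poses are not given: they have to be found in the camera images.
- isolator: Vibration isolator on the bench: grey housing 200 mm (x) by 160 mm (y); origin on the bench under its middle, +x to its back, +y to its left, z up. A rail 70 mm high along its front (x -100 to -70 mm) has two upright park sockets at x = -85 mm, y = +36 and -36 mm, bubble level between: lock pin in one, levelling key in the other. The floating top covers the rest.
- floating_top: Aluminium plate 158 x 160 x 12 mm with a grid of small tapped holes, upper face 74 mm above the bench. It cannot tilt, turn or lift but slides level, up to 10 mm each way from neutral in the isolator's x and y; it drags with 1 to 2 N and stays where it is left. Its frame coincides with the isolator's when it is neutral; it starts up to 8 mm off.
- bushing (a point): Mouth centre of the bushing: the one large hole (11 mm) through the floating top, ringed by steel, at x -36, y 0 mm of the top's frame, on its upper face. Hidden 24 mm below that face lies the flat lock plate, 60 mm square, with one blind bore 11.2 mm wide, 23 mm deep, 3 to 10 mm off the point under the neutral bushing, direction unknown: only sweeping the pin over the plate finds it.
- lock_pin: Lock pin, 82 mm long, 70 g; origin at its lower tip, z up to the grip. Steel shaft 10 mm diameter, 42 mm long, nose tapering to 6 mm in the last 3 mm; flange 18 mm diameter, 42 to 46 mm above the tip; black round grip 16 mm diameter, 46 to 82 mm above the tip. Starts upright, parked, tip 28 mm above the bench. Home: tip 42 mm below the bushing's mouth; on the plate beside the bore: 24 mm below.
- lock_plate (a joint): How far the hidden lock plate is pushed down on its rubber mounts: 0 (unloaded) to 0.008 m, about 3 N per mm.
- level_key: Levelling key, 77 mm long: slim 7 mm steel rod, collar and black T-bar 36 mm wide and 11 mm thick; stands in the other park socket; origin at the rod's lower tip. Stays there.
- dish_left: Closed flat dish, 61 mm diameter, 16 mm high, standing loose on the back left of the floating top; origin at the centre of its underside.
- dish_right: The same, back right of the floating top.
Not all that is in view belongs to the job. What is shaped like the lock_pin but purple is not meant.

How it is judged:
By the outcome, as a careful person would: the job done as asked, in the order asked, and still so for the second after the job is handed in, with the robot touching nothing.
It also fails if it takes over 67 s, if anything falls off the work surface, if the arm or the gripper's body presses on something with over 40 N, if the wrist force passes 120 N, or if a joint passes its speed limit or range.

## Working session

There is one attempt and no reset: what is moved stays moved. The work goes in short steps, Python scripts to look and compute and a tool call to move; the robot and the scene stay as the last step left them, time stands still between calls to the robot, and variables do not carry over. Pictures are saved under pics/ and viewed, at most 10 in all, crops included, and the job is handed in when it is done.

Besides the shell and the picture viewer there is one more tool, called by a JSON object that holds its "name" and its "arguments", one argument or row to a line. servo_tool: Moves the arm, as the interface text tells. Its arguments: {"type":"object","properties":{"series":{"type":"array"},"force":{"type":"number"}},"required":["series"]}

```bash
mkdir -p pics; ls
cat > h.py <<'E'
import numpy as np, cv2
from station import arm
def shot(n,f=None):
    c=arm.read_camera(n)
    if f: cv2.imwrite('pics/'+f,c["img"][:,:,::-1])
    return c
def onplane(c,u,v,z):
    M=c["world_from_camera"]; d=M[:3,:3]@np.linalg.solve(c["K"],[u,v,1.]); o=M[:3,3]
    return o+d*(z-o[2])/d[2]
def proj(c,p):
    M=np.linalg.inv(c["world_from_camera"]); q=c["K"]@(M[:3,:3]@np.array(p)+M[:3,3]); return q[:2]/q[2]
E
python3 - <<'E'
from h import *
a=[shot(n)["img"] for n in ("scene","side")]
cv2.imwrite('pics/a.png',cv2.resize(np.vstack(a),None,fx=.78,fy=.78)[:,:,::-1])
c=arm.read_camera("scene");print(c["K"],c["world_from_camera"]); c=arm.read_camera("side");print(c["world_from_camera"])
s=arm.read_state();print(s)
E
```

```text
pics
[[492.73021341   0.         251.99263269]
 [  0.         492.73021341 188.05325399]
 [  0.           0.           1.        ]] [[ 8.86685432e-01 -2.34043217e-01  3.98763987e-01  2.02809445e+02]
 [-4.62320069e-01 -4.61838958e-01  7.56944470e-01 -1.99941319e+02]
 [ 7.00702522e-03 -8.55528228e-01 -5.17708752e-01  5.31505250e+02]
 [ 0.00000000e+00  0.00000000e+00  0.00000000e+00  1.00000000e+00]]
[[-9.77826798e-01 -1.34512555e-01  1.60502730e-01  4.31677967e+02]
 [-2.07950323e-01  5.33191342e-01 -8.20038814e-01  1.16079549e+03]
 [ 2.47268498e-02 -8.35232522e-01 -5.49340711e-01  5.40350374e+02]
 [ 0.00000000e+00  0.00000000e+00  0.00000000e+00  1.00000000e+00]]
{'time': 0.2, 'q': array([ 1.08637132e+00,  3.51037901e-01,  1.65217611e+00, -1.04896944e-06,
        1.13912199e+00, -8.46105756e-02]), 'joint_vel': array([-0.00061657, -0.00135833, -0.00239825,  0.00125402, -0.00165347,
       -0.00114155]), 'tau': array([ 1.41715882e-04, -5.05869949e+01, -2.91298234e+01, -5.54697408e-05,
        3.50678136e-03,  2.40524554e-05]), 'tool_pos': array([213.97532528, 506.45459539, 247.96132961]), 'eef_rot': array([ 1.98578166e-01,  9.80084983e-01, -3.56866469e-04, -1.03870100e-04]), 'force': array([-0.38824824,  0.17809805,  0.22315421]), 'torque': array([ 0.01775358, -0.01896496, -0.04115459]), 'gripper_force': 0.0, 'finger_gap': 85.70890792915819}
```

View pics/a.png

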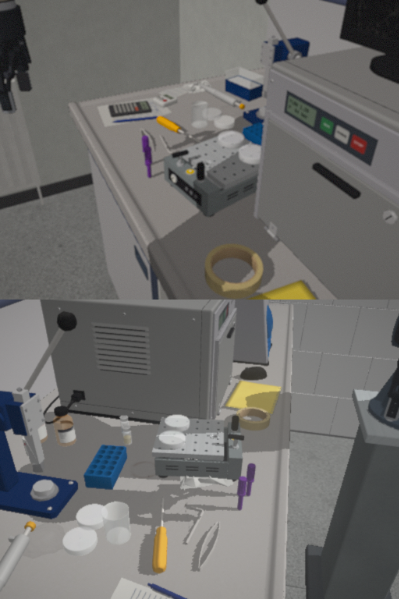

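The isolator is near (270,215) in the scene view and near (255,190) in the side view, with the purple decoys beside it. I'll enlarge both crops.

Run:
```python
from h import *
a=shot("scene")["img"][160:280,190:350]; b=shot("side")["img"][140:240,180:340]
cv2.imwrite('pics/b.png',cv2.resize(np.vstack([cv2.resize(a,None,fx=3,fy=3,interpolation=2)[:320],cv2.resize(b,None,fx=3,fy=3,interpolation=2)[:280]]),None,fx=1,fy=1)[:,:,::-1])
```

```text
(no output)
```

View pics/b.png

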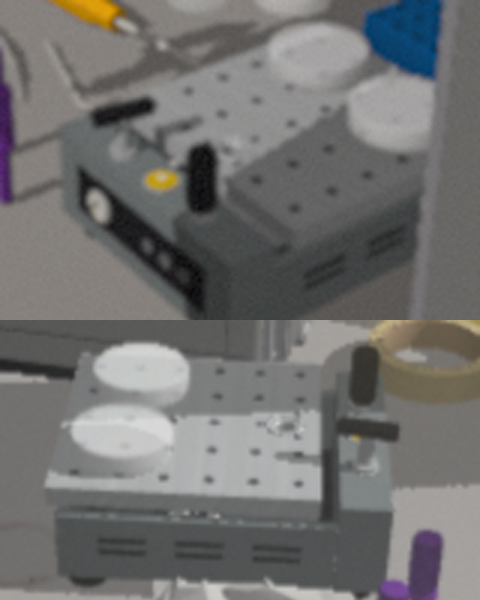

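The scene crop shows the round black grip with its top near full-image (257,209), in the right socket. The key's T-bar is near (231,197). In the side view the pin top is at (302,150) and the bushing ring at (275,174); in the scene view the ring is at (267,208).

Run:
```python
from h import *
c=shot("scene"); s=shot("side")
print("pin",onplane(c,257.3,209,110),onplane(s,301.7,150.5,110))
print("pinflange",onplane(c,257.3,229,74),onplane(s,301,174,74))
print("bush",onplane(c,267.3,208.3,74),onplane(s,275,174.3,74))
print("key",onplane(c,231,196.7,98),onplane(s,302.5,176,98))
st=arm.read_state()
from scipy.spatial.transform import Rotation as R
print(R.from_quat(st["eef_rot"]).as_matrix().round(3))
w=shot("wrist");print(w["world_from_camera"].round(2))
```

```text
pin [505.89984856 357.24220643 110.        ] [503.99137658 359.93488047 110.        ]
pinflange [504.99924646 354.59022536  74.        ] [499.3551861  383.99694479  74.        ]
bush [547.76704092 399.09154394  74.        ] [545.89515036 396.99853353  74.        ]
key [493.05954263 425.10906082  98.        ] [492.43374029 430.03080103  98.        ]
[[-0.921  0.389 -0.   ]
 [ 0.389  0.921 -0.   ]
 [ 0.    -0.    -1.   ]]
[[ 3.9000e-01  8.8000e-01  2.7000e-01  1.4493e+02]
 [ 9.2000e-01 -3.7000e-01 -1.1000e-01  5.3564e+02]
 [ 0.0000e+00  2.9000e-01 -9.6000e-01  3.7380e+02]
 [ 0.0000e+00  0.0000e+00  0.0000e+00  1.0000e+00]]
```

Run:
```python
from h import *
c=shot("scene"); s=shot("side")
print("cab corner bottom",onplane(c,327,276,0),onplane(s,273,157,0),onplane(s,100,135,0))
```

```text
cab corner bottom [593.4661086  279.78208769   0.        ] [581.7013071  202.45611014   0.        ] [1005.30605917  200.63398377    0.        ]
```

{"name": "servo_tool", "arguments": {
  "series": [
    {"gripper": 0,"linear": [-0.04,0,0],"roll": -5},
    {"gripper": 0.2,"linear": [-0.08,0,0],"roll": -10},
    {"gripper": 0.5,"linear": [-0.13,0,0],"roll": -16},
    {"gripper": 0.5,"linear": [-0.18,0,0.0],"roll": -22},
    {"gripper": 0.5,"linear": [-0.22,0,0.01],"roll": -28}
  ]
}}

```text
time: 1.18
tool_pos: [418.6, 420.3, 238.8]
eef_rot: [-0.046, 0.999, 0.0, 0.001]
force: [0.6, 1.1, 0.1]
finger_gap: 42.6
gripper_force: 0.0
```

{"name": "servo_tool", "arguments": {
  "series": [
    {"gripper": 0.5,"linear": [-0.04,-0.022,0.013],"roll": -2.5},
    {"gripper": 0.5,"linear": [-0.08,-0.045,0.026],"roll": -4.7},
    {"gripper": 0.5,"linear": [-0.098,-0.055,0.033],"roll": -4.7},
    {"gripper": 0.5,"linear": [-0.098,-0.055,0.033],"roll": -4.7}
  ]
}}

```text
time: 1.68
tool_pos: [519.6, 374.4, 204.6]
eef_rot: [-0.084, 0.996, -0.0, -0.001]
force: [-0.2, -0.5, 0.5]
finger_gap: 42.6
gripper_force: 0.0
```

Run:
```python
from h import *
c=shot("wrist","c.png")
print(arm.read_state()["tool_pos"],arm.read_state()["eef_rot"],proj(c,[505,358,110]),proj(c,[547,398,74]),proj(c,[493,428,98]))
```

```text
[518.80697967 375.09514313 205.17437794] [-8.49188961e-02  9.96387817e-01 -1.44395369e-05 -3.14741100e-04] [234.39793794 179.17854189] [276.21978453 223.52711455] [332.54581381 174.87960174]
```

View pics/c.png

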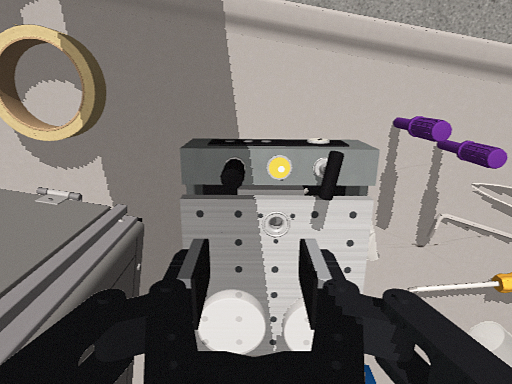

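The wrist view shows the pin grip at about (233,173), the bushing at (276,224) and the key at (330,175). The bushing agrees with my prediction. Now I'll measure the pin top and bushing numerically.

Run:
```python
from h import *
c=shot("wrist"); g=cv2.cvtColor(c["img"],cv2.COLOR_RGB2GRAY)
r=g[150:200,215:255]; m=(r<40).astype('uint8'); print(cv2.boundingRect(m), m.sum(1))
ys,xs=np.nonzero(m)
b=ys>=ys.max()-14; print("bottom part",xs[b].mean()+215,ys.max()+150)
# bushing: dark hole
cir=cv2.HoughCircles(cv2.GaussianBlur(g,(3,3),0)[205:245,255:297],cv2.HOUGH_GRADIENT,1,20,param1=80,param2=8,minRadius=5,maxRadius=15);print(cir)
cv2.imwrite('pics/d.png',cv2.resize(c["img"][140:245,210:360],None,fx=5,fy=5,interpolation=2)[:,:,::-1])
```

```text
(0, 10, 29, 35) [ 0  0  0  0  0  0  0  0  0  0  7 11 13 16 17 18 19 19 20 20 21 22 22 23
 22 23 23 23 23 23 23 22 21 20 19 25 24 23 22 21 21 21 21 21 21  0  0  0
  0  0]
bottom part 227.17846153846153 194
[[[19.5 19.5 12. ]
  [15.5 39.5 12.1]]]
```

View pics/d.png

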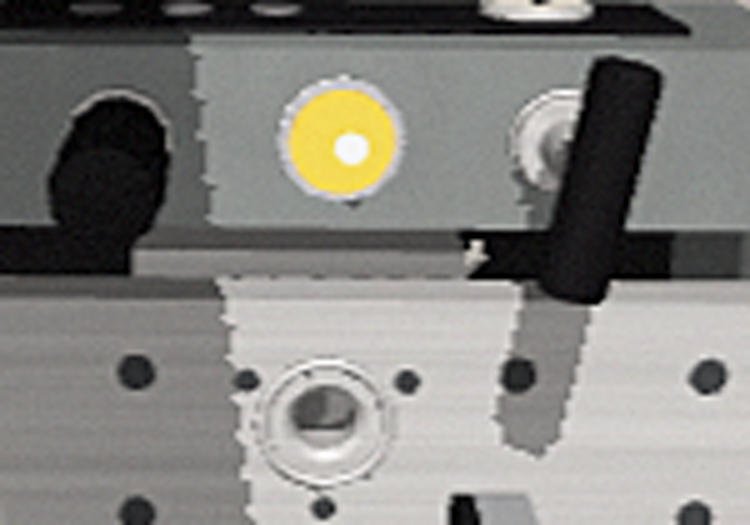

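The crop shows the pin's top disc centred at (231.4,179.4) and the bushing ring at (274.8,224.6) in the full image.

Run:
```python
from h import *
c=shot("wrist")
f=lambda x,y:(210+x/5,140+y/5)
print("pin",onplane(c,*f(107,197),110),"bush",onplane(c,*f(324,424),74))
a=onplane(c,*f(136,372),74);b=onplane(c,*f(709,377),74);print("hole row dir",b-a,np.degrees(np.arctan2(*(b-a)[:2])))
a=onplane(c,*f(20,279),74);b=onplane(c,*f(745,282),74);print(np.degrees(np.arctan2(*(b-a)[:2])))
```

```text
pin [504.77278553 357.07498044 110.        ] bush [547.69702884 398.41740002  74.        ]
hole row dir [-15.44132866  95.08702494   0.        ] -9.223831856934432
-9.510176014062347
```

{"name": "servo_tool", "arguments": {
  "series": [
    {"gripper": 0.5,"linear": [0.0165,-0.015,0.03],"roll": 0},
    {"gripper": 0.5,"linear": [0.0165,-0.015,0.06],"roll": 0},
    {"gripper": 0.5,"linear": [0.0165,-0.015,0.08],"roll": 0},
    {"gripper": 0.5,"linear": [0.0165,-0.015,0.08],"roll": 0}
  ]
}}

```text
time: 2.33
tool_pos: [504.2, 357.8, 124.7]
eef_rot: [-0.086, 0.996, -0.0, -0.001]
force: [0.1, 0.3, 0.8]
finger_gap: 42.9
gripper_force: 0.0
```

Run:
```python
from h import *
c=shot("wrist"); cv2.imwrite('pics/e.png',c["img"][:,:,::-1])
s=arm.read_state(); print(s["tool_pos"],s["force"])
```

```text
[504.88490337 357.97190626 125.81169125] [ 0.28398297 -0.038257    0.29248357]
```

View pics/e.png

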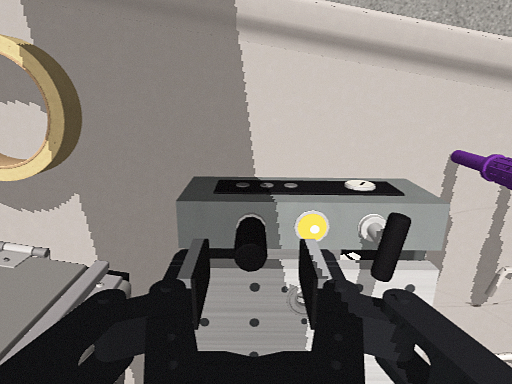

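The pin at (250,245) lies between the pads, and the key at (390,245) is clear of the finger. I'll go down and grip.

{"name": "servo_tool", "arguments": {
  "series": [
    {"gripper": 0.5,"linear": [0,0,0.018],"roll": 0},
    {"gripper": 0.5,"linear": [0,0,0.03],"roll": 0},
    {"gripper": 0.5,"linear": [0,0,0.03],"roll": 0},
    {"gripper": 1,"linear": [0,0,0.03],"roll": 0},
    {"gripper": 1,"linear": [0,0,0.03],"roll": 0},
    {"gripper": 1,"linear": [0,0,0.03],"roll": 0},
    {"gripper": 1,"linear": [0,0,0.03],"roll": 0}
  ],
  "force": 45
}}

```text
time: 3.25
tool_pos: [505.8, 357.2, 95.8]
eef_rot: [-0.085, 0.996, 0.0, 0.0]
force: [-0.3, -4.1, 4.0]
finger_gap: 14.7
gripper_force: 44.1
```

{"name": "servo_tool", "arguments": {
  "series": [
    {"gripper": 1,"linear": [0,0,-0.015],"roll": 0},
    {"gripper": 1,"linear": [0,0,-0.035],"roll": 0},
    {"gripper": 1,"linear": [0,0,-0.055],"roll": 0},
    {"gripper": 1,"linear": [0,0,-0.06],"roll": 0},
    {"gripper": 1,"linear": [-0.02,0.014,-0.06],"roll": 0},
    {"gripper": 1,"linear": [-0.04,0.028,-0.06],"roll": 0},
    {"gripper": 1,"linear": [-0.049,0.033,-0.06],"roll": 0},
    {"gripper": 1,"linear": [-0.049,0.033,-0.06],"roll": 0},
    {"gripper": 1,"linear": [-0.049,0.033,-0.06],"roll": 0}
  ]
}}

```text
time: 4.38
tool_pos: [547.6, 397.7, 155.2]
eef_rot: [-0.085, 0.996, -0.0, -0.0]
force: [0.3, -0.7, -0.7]
finger_gap: 14.9
gripper_force: 43.9
```

Run:
```python
from h import *
w=shot("wrist");c=shot("scene"); s=shot("side")
st=arm.read_state(); p=st["tool_pos"]; print(p,st["force"],st["finger_gap"])
up=lambda a,u,v,k: cv2.resize(a[int(v)-25:int(v)+25,int(u)-35:int(u)+35],None,fx=k,fy=k,interpolation=2)
im=[]
for q in (c,s):
    u,v=proj(q,[547,398,85]); print(int(u)-35,int(v)-25); im.append(up(q["img"],u,v,6))
u,v=proj(w,[547,398,85]); print(int(u)-35,int(v)-25); im.append(up(w["img"],u,v,6))
cv2.imwrite('pics/f.png',np.vstack([im[0][:200+70],im[1][:300]])[:,:,::-1])
cv2.imwrite('pics/g.png',im[2][:,:,::-1])
```

```text
[547.86565393 397.85152118 155.40443668] [ 0.32211192  0.11059584 -0.76575987] 14.724671365231037
232 178
239 144
219 188
```

View pics/f.png

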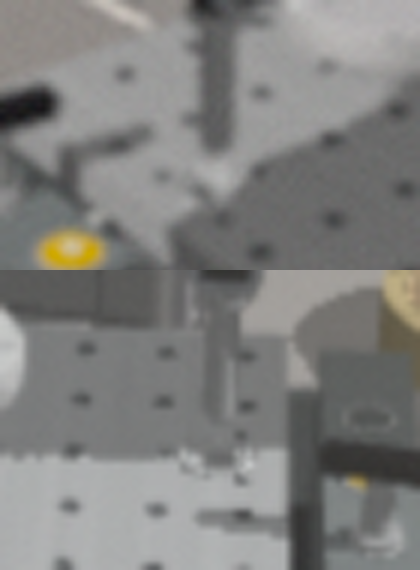

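Scene crop: the tip is at (268,203), just above the bushing ring at about (267.5,209). Side crop: tip at (275.3,169), ring at about (275.5,176). I'll compare tip and ring in the same cameras.

Run:
```python
from h import *
c=shot("scene"); s=shot("side")
for z in (86,89): print(onplane(c,268.2,203.3,z),onplane(s,275.3,169.3,z))
print(onplane(c,268.2,208.3,74),onplane(s,275.2,175.3,74))
```

```text
[547.35972649 395.8496849   86.        ] [545.51910954 399.16186545  86.        ]
[545.03954991 391.83767155  89.        ] [544.7674354  404.19080571  89.        ]
[549.11582495 398.40632333  74.        ] [544.91530143 400.3994547   74.        ]
```

{"name": "servo_tool", "arguments": {
  "series": [
    {"gripper": 1,"linear": [0,0,0.01],"roll": 0},
    {"gripper": 1,"linear": [0,0,0.014],"roll": 0},
    {"gripper": 1,"linear": [0,0,0.016],"roll": 0},
    {"gripper": 1,"linear": [0,0,0.018],"roll": 0},
    {"gripper": 1,"linear": [0,0,0.018],"roll": 0}
  ]
}}

```text
time: 5.25
tool_pos: [548.2, 398.2, 137.2]
eef_rot: [-0.085, 0.996, -0.0, -0.0]
force: [-0.5, 0.1, -0.9]
finger_gap: 14.6
gripper_force: 43.9
```

{"name": "servo_tool", "arguments": {
  "series": [
    {"gripper": 1,"linear": [0,0,0.004],"roll": 0},
    {"gripper": 1,"linear": [0,0,0.008],"roll": 0},
    {"gripper": 1,"linear": [0,0,0.012],"roll": 0},
    {"gripper": 1,"linear": [0,0,0.015],"roll": 0},
    {"gripper": 1,"linear": [0,0,0.015],"roll": 0}
  ]
}}

```text
time: 5.88
tool_pos: [548.1, 398.1, 122.0]
eef_rot: [-0.085, 0.996, -0.0, -0.0]
force: [0.4, -0.7, -1.0]
finger_gap: 14.7
gripper_force: 43.9
```

{"name": "servo_tool", "arguments": {
  "series": [
    {"gripper": 1,"linear": [0,0,0.002],"roll": 0},
    {"gripper": 1,"linear": [0,0,0.0045],"roll": 0},
    {"gripper": 1,"linear": [0,0,0.006],"roll": 0},
    {"gripper": 1,"linear": [0,0,0.006],"roll": 0}
  ]
}}

```text
time: 6.38
tool_pos: [548.3, 398.3, 116.6]
eef_rot: [-0.085, 0.996, 0.0, 0.0]
force: [-1.2, -1.1, 2.0]
finger_gap: 14.8
gripper_force: 44.2
```

{"name": "servo_tool", "arguments": {
  "series": [
    {"gripper": 1,"linear": [0,-0.001,0.0005],"roll": 0},
    {"gripper": 1,"linear": [0,-0.0018,0.001],"roll": 0},
    {"gripper": 1,"linear": [0,-0.0018,0.001],"roll": 0}
  ]
}}

```text
time: 6.75
tool_pos: [548.6, 396.8, 115.7]
eef_rot: [-0.085, 0.996, 0.0, 0.0]
force: [-1.6, 3.2, 4.7]
finger_gap: 14.4
gripper_force: 44.5
```

{"name": "servo_tool", "arguments": {
  "series": [
    {"gripper": 1,"linear": [0.0018,0.0008,0],"roll": 0},
    {"gripper": 1,"linear": [0.0035,0.0017,0],"roll": 0},
    {"gripper": 1,"linear": [0.0035,0.0017,0],"roll": 0}
  ]
}}

```text
time: 7.12
tool_pos: [545.1, 397.3, 115.6]
eef_rot: [-0.085, 0.996, -0.0, 0.001]
force: [3.6, -0.3, 5.1]
finger_gap: 14.9
gripper_force: 44.5
```

{"name": "servo_tool", "arguments": {
  "series": [
    {"gripper": 1,"linear": [0.0005,0.0019,0],"roll": 0},
    {"gripper": 1,"linear": [0.0009,0.0038,0],"roll": 0},
    {"gripper": 1,"linear": [0.0009,0.0038,0],"roll": 0}
  ]
}}

```text
time: 7.5
tool_pos: [543.4, 400.5, 115.4]
eef_rot: [-0.085, 0.996, -0.001, 0.0]
force: [1.7, -2.9, 5.5]
finger_gap: 14.8
gripper_force: 44.8
```

{"name": "servo_tool", "arguments": {
  "series": [
    {"gripper": 1,"linear": [-0.0012,0.0015,0],"roll": 0},
    {"gripper": 1,"linear": [-0.0024,0.003,0],"roll": 0},
    {"gripper": 1,"linear": [-0.0024,0.003,0],"roll": 0}
  ]
}}

```text
time: 7.88
tool_pos: [544.5, 403.5, 115.0]
eef_rot: [-0.085, 0.996, -0.001, -0.001]
force: [-1.4, -4.1, 6.2]
finger_gap: 14.7
gripper_force: 44.9
```

{"name": "servo_tool", "arguments": {
  "series": [
    {"gripper": 1,"linear": [-0.002,0,0],"roll": 0},
    {"gripper": 1,"linear": [-0.004,0,0],"roll": 0},
    {"gripper": 1,"linear": [-0.004,0,0],"roll": 0}
  ]
}}

```text
time: 8.25
tool_pos: [547.9, 404.5, 114.9]
eef_rot: [-0.085, 0.996, -0.001, -0.002]
force: [-2.4, -2.5, 7.5]
finger_gap: 14.7
gripper_force: 44.8
```

{"name": "servo_tool", "arguments": {
  "series": [
    {"gripper": 1,"linear": [-0.0012,-0.0015,0],"roll": 0},
    {"gripper": 1,"linear": [-0.0024,-0.003,0],"roll": 0},
    {"gripper": 1,"linear": [-0.0024,-0.003,0],"roll": 0}
  ]
}}

```text
time: 8.62
tool_pos: [550.8, 402.6, 115.1]
eef_rot: [-0.085, 0.996, -0.0, -0.001]
force: [-3.8, 2.5, 5.6]
finger_gap: 14.6
gripper_force: 44.5
```

{"name": "servo_tool", "arguments": {
  "series": [
    {"gripper": 1,"linear": [0.0005,-0.0019,0],"roll": 0},
    {"gripper": 1,"linear": [0.0009,-0.0038,0],"roll": 0},
    {"gripper": 1,"linear": [0.0009,-0.0038,0],"roll": 0}
  ]
}}

```text
time: 9.0
tool_pos: [551.0, 399.0, 115.3]
eef_rot: [-0.085, 0.996, 0.0, -0.001]
force: [-1.0, 2.7, 5.2]
finger_gap: 14.9
gripper_force: 44.5
```

{"name": "servo_tool", "arguments": {
  "series": [
    {"gripper": 1,"linear": [-0.0015,-0.0012,0],"roll": 0},
    {"gripper": 1,"linear": [-0.0029,-0.0024,0],"roll": 0},
    {"gripper": 1,"linear": [-0.0029,-0.0024,0],"roll": 0}
  ]
}}

```text
time: 9.38
tool_pos: [554.3, 396.5, 114.6]
eef_rot: [-0.085, 0.996, -0.0, -0.001]
force: [-0.4, 0.3, 1.1]
finger_gap: 14.8
gripper_force: 44.0
```

{"name": "servo_tool", "arguments": {
  "series": [
    {"gripper": 1,"linear": [0.0016,-0.0012,0],"roll": 0},
    {"gripper": 1,"linear": [0.0032,-0.0024,0],"roll": 0},
    {"gripper": 1,"linear": [0.0032,-0.0024,0],"roll": 0}
  ]
}}

```text
time: 9.75
tool_pos: [552.5, 394.0, 115.5]
eef_rot: [-0.085, 0.996, 0.0, 0.001]
force: [3.9, 3.7, -0.5]
finger_gap: 14.9
gripper_force: 43.9
```

{"name": "servo_tool", "arguments": {
  "series": [
    {"gripper": 1,"linear": [0.0019,-0.0003,0],"roll": 0},
    {"gripper": 1,"linear": [0.0038,-0.0007,0],"roll": 0},
    {"gripper": 1,"linear": [0.0038,-0.0007,0],"roll": 0}
  ]
}}

```text
time: 10.12
tool_pos: [549.1, 392.9, 115.8]
eef_rot: [-0.085, 0.996, 0.0, 0.001]
force: [4.4, 3.8, 1.3]
finger_gap: 14.6
gripper_force: 44.1
```

{"name": "servo_tool", "arguments": {
  "series": [
    {"gripper": 1,"linear": [0.0019,0.0006,0],"roll": 0},
    {"gripper": 1,"linear": [0.0038,0.0013,0],"roll": 0},
    {"gripper": 1,"linear": [0.0038,0.0013,0],"roll": 0}
  ]
}}

```text
time: 10.5
tool_pos: [545.4, 393.1, 115.9]
eef_rot: [-0.085, 0.996, 0.0, 0.001]
force: [5.4, 0.7, 0.7]
finger_gap: 14.7
gripper_force: 44.1
```

The force fell at the first outer point, and the later moves probably rode the pin out. I'll lift slightly, go back to that point and press.

{"name": "servo_tool", "arguments": {
  "series": [
    {"gripper": 1,"linear": [0,0,-0.004],"roll": 0},
    {"gripper": 1,"linear": [-0.005,0.001,-0.004],"roll": 0},
    {"gripper": 1,"linear": [-0.0108,0.0018,-0.004],"roll": 0},
    {"gripper": 1,"linear": [-0.0108,0.0018,-0.004],"roll": 0},
    {"gripper": 1,"linear": [-0.0108,0.0018,-0.001],"roll": 0},
    {"gripper": 1,"linear": [-0.0108,0.0018,0.002],"roll": 0},
    {"gripper": 1,"linear": [-0.0108,0.0018,0.002],"roll": 0}
  ]
}}

```text
time: 11.38
tool_pos: [555.2, 396.9, 114.0]
eef_rot: [-0.085, 0.996, 0.0, 0.001]
force: [-2.1, -3.0, 8.0]
finger_gap: 15.0
gripper_force: 44.8
```

{"name": "servo_tool", "arguments": {
  "series": [
    {"gripper": 1,"linear": [0.0005,0,-0.0005],"roll": 0},
    {"gripper": 1,"linear": [0.0012,-0.0002,-0.001],"roll": 0},
    {"gripper": 1,"linear": [0.0012,-0.0002,-0.001],"roll": 0}
  ]
}}

```text
time: 11.75
tool_pos: [554.4, 396.7, 115.2]
eef_rot: [-0.085, 0.996, 0.0, 0.001]
force: [-0.3, -1.1, 5.9]
finger_gap: 14.8
gripper_force: 44.7
```

Run:
```python
from h import *
s=arm.read_state(); print(s["tool_pos"],s["force"],s["torque"])
```

```text
[554.44971257 396.6825003  115.16070988] [-0.32632296 -1.09579035  5.89545653] [-0.20299246 -0.09124006 -0.01814545]
```

{"name": "servo_tool", "arguments": {
  "series": [
    {"gripper": 1,"linear": [0.0005,-0.0005,0],"roll": 0},
    {"gripper": 1,"linear": [0.001,-0.001,0],"roll": 0},
    {"gripper": 1,"linear": [0.001,-0.001,0],"roll": 0}
  ]
}}

```text
time: 12.12
tool_pos: [553.8, 396.0, 115.3]
eef_rot: [-0.085, 0.996, 0.001, 0.002]
force: [2.0, 2.6, 5.9]
finger_gap: 15.0
gripper_force: 44.5
```

{"name": "servo_tool", "arguments": {
  "series": [
    {"gripper": 1,"linear": [0.0005,-0.0006,0],"roll": 0},
    {"gripper": 1,"linear": [0.001,-0.0012,0],"roll": 0},
    {"gripper": 1,"linear": [0.001,-0.0012,0],"roll": 0}
  ]
}}

```text
time: 12.5
tool_pos: [552.9, 394.7, 115.2]
eef_rot: [-0.085, 0.996, 0.001, 0.001]
force: [1.3, 2.5, 6.1]
finger_gap: 15.1
gripper_force: 44.5
```

Run:
```python
from h import *
c=shot("scene"); s=shot("side"); im=[]
for q in (c,s):
    u,v=proj(q,[552,395,95]); u,v=int(u),int(v); print(u-33,v-25); im.append(cv2.resize(q["img"][v-25:v+25,u-33:u+33],None,fx=6,fy=6,interpolation=2))
cv2.imwrite('pics/h.png',np.vstack(im)[:,:,::-1])
```

```text
238 173
239 138
```

View pics/h.png

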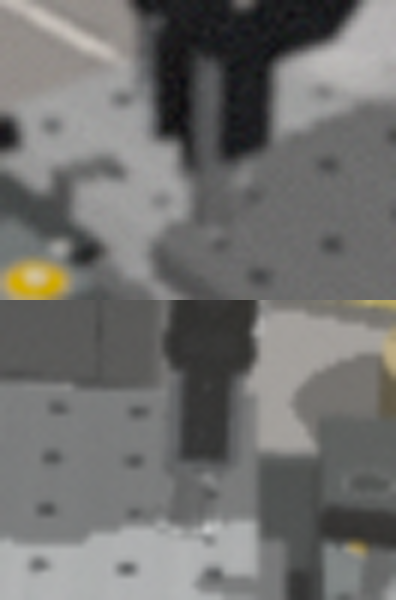

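The side crop shows the shaft leaning a few degrees in the grip, with its foot at about (195,500) against the fingers' middle at about (205,430). So the tip caught in the bore and the pin swivelled between the pads. I'll unload, release, turn the gripper 90° and grip harder, which stands the pin upright again.

{"name": "servo_tool", "arguments": {
  "series": [
    {"gripper": 1,"linear": [0,0,-0.002],"roll": 0},
    {"gripper": 0.55,"linear": [0,0,-0.002],"roll": 0},
    {"gripper": 0.55,"linear": [0,0,-0.002],"roll": 0},
    {"gripper": 0.55,"linear": [0,0,-0.002],"roll": 10},
    {"gripper": 0.55,"linear": [0,0,-0.002],"roll": 20},
    {"gripper": 0.55,"linear": [0,0,-0.002],"roll": 30},
    {"gripper": 0.55,"linear": [0,0,-0.002],"roll": 40},
    {"gripper": 0.55,"linear": [0,0,-0.002],"roll": 50},
    {"gripper": 0.55,"linear": [0,0,-0.002],"roll": 60},
    {"gripper": 0.55,"linear": [0,0,-0.002],"roll": 70}
  ]
}}

```text
time: 13.85
tool_pos: [551.8, 393.6, 115.9]
eef_rot: [0.504, 0.864, -0.001, -0.0]
force: [-0.1, -0.7, 0.2]
finger_gap: 38.4
gripper_force: 0.0
```

{"name": "servo_tool", "arguments": {
  "series": [
    {"gripper": 0.55,"linear": [0,0,0],"roll": 10},
    {"gripper": 0.55,"linear": [0,0,0],"roll": 20},
    {"gripper": 0.55,"linear": [0,0,0],"roll": 20},
    {"gripper": 1,"linear": [0,0,0],"roll": 20},
    {"gripper": 1,"linear": [0,0,0],"roll": 20},
    {"gripper": 1,"linear": [0,0,0],"roll": 20},
    {"gripper": 1,"linear": [0,0,0],"roll": 20}
  ],
  "force": 110
}}

```text
time: 14.72
tool_pos: [552.0, 393.8, 116.2]
eef_rot: [0.644, 0.765, -0.0, -0.0]
force: [-0.4, -0.0, -0.0]
finger_gap: 13.1
gripper_force: 107.1
```

Run:
```python
from h import *
c=shot("scene"); s=shot("side"); im=[]
for q in (c,s):
    u,v=proj(q,[552,395,95]); u,v=int(u),int(v); im.append(cv2.resize(q["img"][v-25:v+25,u-33:u+33],None,fx=6,fy=6,interpolation=2))
cv2.imwrite('pics/i.png',np.vstack(im)[:,:,::-1])
st=arm.read_state(); print(st["tool_pos"],st["force"],st["q"][5])
```

```text
[552.08126698 393.86387048 116.23758684] [ 0.98773174 -0.3648324  -0.69778145] 0.37978599839664734
```

View pics/i.png

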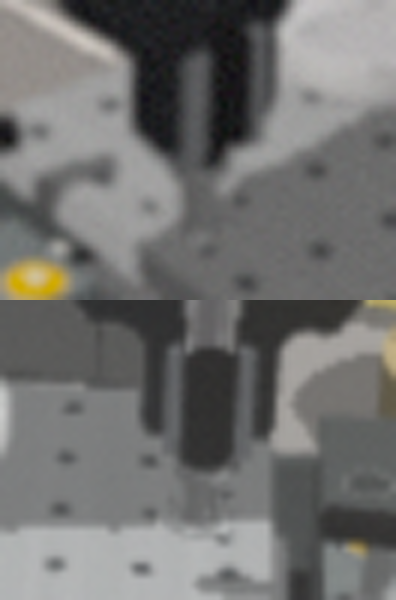

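{"name": "servo_tool", "arguments": {
  "series": [
    {"gripper": 1,"linear": [0.0005,0.0003,0.0008],"roll": 0},
    {"gripper": 1,"linear": [0.0013,0.0009,0.0015],"roll": 0},
    {"gripper": 1,"linear": [0.0013,0.0009,0.0015],"roll": 0}
  ]
}}

```text
time: 15.2
tool_pos: [552.7, 395.3, 114.6]
eef_rot: [0.644, 0.765, -0.0, -0.0]
force: [-0.4, -0.0, -2.0]
finger_gap: 12.6
gripper_force: 107.2
```

{"name": "servo_tool", "arguments": {
  "series": [
    {"gripper": 1,"linear": [0.0006,0.0005,0],"roll": 0},
    {"gripper": 1,"linear": [0.0013,0.001,0],"roll": 0},
    {"gripper": 1,"linear": [0.0013,0.001,0],"roll": 0}
  ]
}}

```text
time: 15.58
tool_pos: [553.5, 396.6, 114.7]
eef_rot: [0.644, 0.765, -0.0, 0.0]
force: [-1.6, -3.5, 0.1]
finger_gap: 13.2
gripper_force: 107.2
```

{"name": "servo_tool", "arguments": {
  "series": [
    {"gripper": 1,"linear": [0,0,0.001],"roll": 0},
    {"gripper": 1,"linear": [0,0,0.0015],"roll": 0},
    {"gripper": 1,"linear": [0,0,0.0015],"roll": 0}
  ]
}}

```text
time: 15.95
tool_pos: [553.6, 396.7, 113.5]
eef_rot: [0.644, 0.765, -0.0, 0.0]
force: [-2.5, -4.4, 3.0]
finger_gap: 13.3
gripper_force: 107.3
```

Lateral force grew during a purely downward press, which suggests the nose is on the bore's rim and the bore lies back along the last step.

{"name": "servo_tool", "arguments": {
  "series": [
    {"gripper": 1,"linear": [-0.0006,-0.0005,0],"roll": 0},
    {"gripper": 1,"linear": [-0.0013,-0.001,0],"roll": 0},
    {"gripper": 1,"linear": [-0.0013,-0.001,0],"roll": 0}
  ]
}}

```text
time: 16.32
tool_pos: [553.0, 395.6, 113.2]
eef_rot: [0.644, 0.765, 0.0, 0.0]
force: [1.0, 0.5, -1.0]
finger_gap: 12.9
gripper_force: 107.2
```

{"name": "servo_tool", "arguments": {
  "series": [
    {"gripper": 1,"linear": [0,0,0.001],"roll": 0},
    {"gripper": 1,"linear": [0,0,0.0015],"roll": 0},
    {"gripper": 1,"linear": [0,0,0.0015],"roll": 0}
  ]
}}

```text
time: 16.7
tool_pos: [552.9, 395.5, 111.8]
eef_rot: [0.644, 0.765, 0.0, 0.0]
force: [0.9, 0.4, -0.7]
finger_gap: 13.0
gripper_force: 107.3
```

It's in the bore, with no force 3 mm below plate level. Going on down.

{"name": "servo_tool", "arguments": {
  "series": [
    {"gripper": 1,"linear": [0,0,0.003],"roll": 0},
    {"gripper": 1,"linear": [0,0,0.006],"roll": 0},
    {"gripper": 1,"linear": [0,0,0.009],"roll": 0},
    {"gripper": 1,"linear": [0,0,0.011],"roll": 0},
    {"gripper": 1,"linear": [0,0,0.011],"roll": 0}
  ]
}}

```text
time: 17.32
tool_pos: [552.9, 395.2, 100.6]
eef_rot: [0.644, 0.765, -0.0, 0.0]
force: [2.2, 0.2, -1.1]
finger_gap: 13.0
gripper_force: 107.3
```

{"name": "servo_tool", "arguments": {
  "series": [
    {"gripper": 1,"linear": [0,0,0.001],"roll": 0},
    {"gripper": 1,"linear": [0,0,0.002],"roll": 0},
    {"gripper": 1,"linear": [0,0,0.002],"roll": 0}
  ]
}}

```text
time: 17.7
tool_pos: [553.1, 395.4, 99.8]
eef_rot: [0.644, 0.765, 0.0, 0.0]
force: [-0.2, -3.0, 7.7]
finger_gap: 13.1
gripper_force: 108.1
```

{"name": "servo_tool", "arguments": {
  "series": [
    {"gripper": 1,"linear": [0,0,0.001],"roll": 0},
    {"gripper": 1,"linear": [0,0,0.0015],"roll": 0},
    {"gripper": 1,"linear": [0,0,0.0015],"roll": 0}
  ]
}}

```text
time: 18.08
tool_pos: [553.4, 395.6, 99.6]
eef_rot: [0.644, 0.765, 0.001, 0.0]
force: [-1.8, -4.2, 17.9]
finger_gap: 13.1
gripper_force: 109.7
```

A stiff stop at 99.7 mm matches the expected home height of 99.6. I'll unload, release, retreat upward and look.

{"name": "servo_tool", "arguments": {
  "series": [
    {"gripper": 1,"linear": [0,0,-0.0015],"roll": 0},
    {"gripper": 0.55,"linear": [0,0,-0.0015],"roll": 0},
    {"gripper": 0.55,"linear": [0,0,-0.0015],"roll": 0},
    {"gripper": 0.55,"linear": [0,0,-0.0015],"roll": 0},
    {"gripper": 0.55,"linear": [0,0,-0.02],"roll": 0},
    {"gripper": 0.55,"linear": [0,0,-0.06],"roll": 0},
    {"gripper": 0.55,"linear": [0,0,-0.12],"roll": 0},
    {"gripper": 0.5,"linear": [0,0,-0.15],"roll": 0},
    {"gripper": 0.5,"linear": [0,0,-0.15],"roll": 0}
  ]
}}

```text
time: 19.2
tool_pos: [553.6, 395.9, 251.5]
eef_rot: [0.644, 0.765, 0.003, 0.001]
force: [-0.1, -0.3, -0.2]
finger_gap: 42.5
gripper_force: 0.0
```

Run:
```python
from h import *
c=shot("scene"); s=shot("side"); w=shot("wrist"); im=[]
for q in (c,s):
    u,v=proj(q,[552,395,95]); u,v=int(u),int(v); print(u-50,v-35); im.append(cv2.resize(q["img"][v-35:v+35,u-50:u+50],None,fx=4,fy=4,interpolation=2))
    print("expected grip top",proj(q,[553,395.5,114]),"flange",proj(q,[553,395.5,76]))
im.append(cv2.resize(w["img"],(800-400,300))); im.append(np.zeros_like(im[0])[:, :400])
cv2.imwrite('pics/j.png',np.hstack([np.vstack(im[:2]),np.vstack([im[2],im[3][:260]])])[:,:,::-1])
st=arm.read_state(); print(st["tool_pos"],st["force"])
```

```text
221 163
expected grip top [271.72548571 188.19365186] flange [271.09680692 207.57921318]
222 128
expected grip top [272.29779785 154.39528369] flange [271.40399573 172.46935579]
[552.42816061 395.08926842 246.63464622] [ 0.0707137   0.04222784 -0.26408523]
```

View pics/j.png

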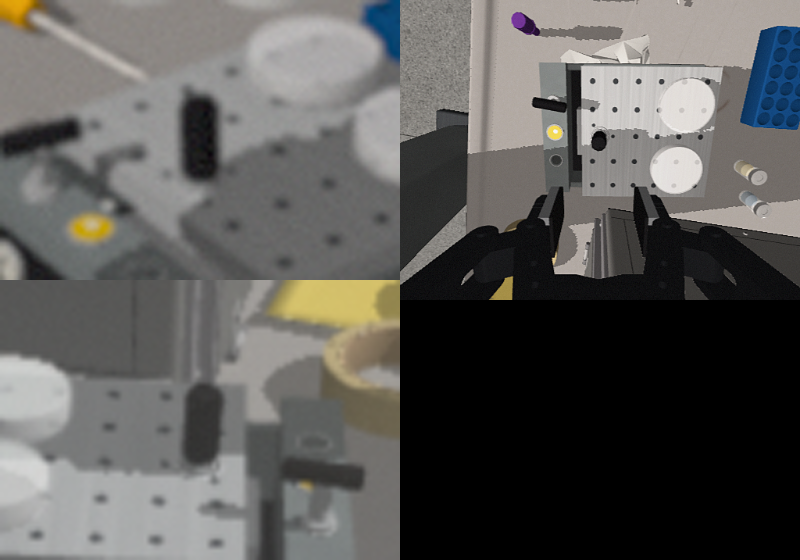

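The pin stands upright with its grip top at (270.5,187) in the scene view; (271.7,188) was predicted for fully home. The key is in its socket, both dishes are standing and the gripper is clear.

```bash
python3 -c "from station import arm; print(arm.sign_off())"
```

```text
the job is handed in; nothing more can be done
None
```

The lock pin is through the bushing and fully home in the hidden bore with its flange on the top; I released it, left the key in its socket and both dishes standing, and handed in at about 19 s of the 67 s allowed.

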